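# Index the blank on to its next flute

### The arm

A 6-joint arm with a two-finger parallel gripper is mounted at the origin on a cart in front of the work surface, level with it; the furniture and walls round the work are solid. World frame = base frame: x ahead of the robot, y to its left, z up, the work surface at z = 0. Lengths are in m, angles in rad, forces in N, time in s.
With the tool pointing down it reaches from about 0.375 to 0.925 m from the base axis. Payload 5.7 kg.
Tool frame: the origin (TCP) lies at the very end of the fingers, on their centre line; the grasp point (between the pads) lies arm.grip_point_offset behind it (arm.grip_point_offset is the distance from the TCP to the grasp point, in m); x points along the fingers, y is the direction in which the jaws open and shut, and the axes are right-handed (so a half turn about x gives the same grasp; the last joint's range is limited). The gripper opens to 85 mm and grips with 20 to 120 N. Pads are 22 mm wide; open, the fingers measure 114 mm over their backs; the gripper's body (76 mm by 85 mm) begins 54 mm behind the grasp point. The pads swing forward as they close: fully open they stand 13 mm farther back than shut.
Start: joints at [1.234, 0.359, 1.51, -0, 1.272, -0.115], TCP at [0.132, 0.585, 0.231] pointing down, gripper open.
Joint ranges: [-2.97, 2.97], [-1.01, 2.36], [0.21, 2.38], [-0.96, 4.11], [0.2, 2.71], [-2.98, 2.98]. Speed limits (rad/s): [2.39, 2.39, 3.14, 3.14, 3.14, 3.14].

### API

Orientations are given as a unit quaternion [x, y, z, w].
In Python, from cell import arm, viewer gives the robot as it stands. The module is installed in compiled form; this text tells all that it offers.
- The arm moves only by the tool drive_tool, never from a script. Its argument "moves" is a list of rows, each a list of 7 numbers: the finger opening in mm, from 0 to 85.4, then the shift along the tool's x, y, z scaled (see below), then the turn, a rotation vector about the tool's x, y, z scaled (see below). A call has 1 to 20 rows; each row shifts and turns the commanded pose from where the row before left it, along the tool's axes as they then stand; what a row does not reach is not made up. The controller multiplies each number of a shift by 0.4 m and each number of a turn by 120 degrees. A row lasts 1/12 s, in which the tool goes at most 41.7 mm and 7.16 degrees, less where a joint would pass 70% of its speed; a pose out of reach is approached as far as the arm can. A call with a number of a shift or a turn outside -1 to 1 is refused whole. A call with a gripper value outside its range is refused whole. The fingers move at their own pace and stop on an object; "grip_force" is the grip in N (left out, the last holds). Time passes only in rows, so rows that do not move let the fingers close. It gives the time, the measured TCP pose, the force and the opening at its end, in the units of the state.
- arm.get_state(): the state, without advancing time (a new reading comes with each control period).
- viewer.get_image(name): name is "side" or "top"; returns the picture (420x560x3 uint8, red, green, blue); there is no depth.
- viewer.camera_info(name): a dict with "camera_matrix" (3x3 intrinsics, pixels), "rvec" (rotation vector, rad) and "tvec" (3), from world to camera coordinates, as OpenCV has them. Camera axes: x right, y down, z forward; pixel columns grow to the right and rows downward; lengths in m; the calibration is good to about 2 mm. A picture is of the moment at which its call begins. camera_info takes no time and is no camera call.
- arm.sign_off(): hands the job in, once; it reports no verdict.
The state is a dict: "time": time; "joint_pos": joint angles; "qvel": joint speeds; "joint_torque": joint torques, N m; "ee_pos": TCP position; "eef_rot": TCP orientation; "wrist_force": force on the tool from outside, world axes, zero at the start; "moment": the same for the moment, N m; "gripper_width": finger opening in m.
Only numpy, scipy, OpenCV 4.12 (cv2) and the standard library are available. Lean on these libraries where they do the work, as an engineer would, in place of code of your own. Each camera call takes 0.05 s, during which the arm holds its last target.

### The job

The turned blank in the indexing head must come round to its next flute. With closed fingertips push the red lock lever open to its stop, push an upright tab to turn the steel index plate clockwise (seen from above) by exactly four clicks, never running past the fourth, then push the lever fully home again to lock the plate. Only push: do not pinch the tabs or the lever, do not press on the wooden blank, and leave the things standing around where they are.

Things in the scene. Friction and masses are not known exactly. Their poses are not given: they have to be found in the camera images.
- index_head: grey cast indexing head, fixed to the bench; round foot 180 mm across and 9 mm high at its rim. Origin at the bench top on the vertical axis of the index plate; z up. Its x axis points from the plate axis to the spring plunger (grey block at x 94 to 128 mm, 44 mm high, with a black knob behind it up to x 165 mm), its -y axis to the red lever
- index_plate (a joint): angle of the steel index plate, rad; 0 at the start, grows clockwise seen from above. 24 stops (one click = 15 degrees = 0.262 rad); the spring plunger pulls it into the nearest stop and it snaps over half-way between two, about 7 mm ahead of the finger that pushes it. Four clicks = 1.047. A tab needs 5 to 10 N to go over a click. Plate 158 mm across its 24 rim lobes, top face 36 mm above the bench
- lock_lever (a joint): angle of the lock lever about its vertical pivot, rad; 0 = home (its toe sits between two rim lobes and locks the plate, as at the start), 0.55 = open against its stop; grows clockwise seen from above. It stays where it is left (about 2 N at the grip moves it); the plate is free above about 0.25
- lever_grip (a point): top centre of the lever's upright red grip, a paddle 10 mm thick, 22 mm wide along the lever, reaching from 27 up to 77 mm above the bench (this point is 72 mm up). It stands on a flat steel arm (top 35 mm above the bench) 65 mm from the lever's pivot; with the lever home it lies at x -45, y -151 mm in the head's frame; opening moves it first along the head's -x, about 34 mm
- lever_pivot (a point): pivot of the lock lever, at x -45, y -86 mm in the head's frame, fixed, 36 mm above the bench
- tab_1 (a point): top centre of finger tab 1. The four equal upright tabs stand on the plate 58 mm from its axis, 90 degrees apart, and turn with it; each is a flat plate 8 mm thick, 24 mm wide radially (46 to 70 mm from the axis), from 36 to 77 mm above the bench. At plate angle 0 tab 1 stands 45 degrees counter-clockwise from the head's x axis. Its black rubber side is the one to push (it looks counter-clockwise), its back is bare steel
- tab_2 (a point): the same for tab 2 (at 135 degrees at plate angle 0)
- tab_3 (a point): the same for tab 3 (at 225 degrees at plate angle 0)
- tab_4 (a point): the same for tab 4 (at 315 degrees at plate angle 0)
- tab_faces: the black rubber pushing sides of all four tabs, 4 mm thick; origin as the head's, turns with the plate
- tab_backs: the bare steel backs of all four tabs, 4 mm thick; origin as the head's, turns with the plate. Touching faces and backs together counts as pinching
- lever_far_side: the half of the red grip, 5 mm thick, on the head's +x side: pushed to open; origin at the lever's pivot on the bench
- lever_near_side: the other half of the red grip, on the head's -x side: pushed to close; origin at the lever's pivot. Touching both halves together counts as pinching
- blank: pale turned wooden blank, 60 mm across and 50 mm high, standing loose in a dark wooden collar (75 mm across, 10 mm high) in the middle of the plate; origin at the centre of its underside, 36 mm above the bench. To be left alone; it rides round with the plate
- next_blank: stepped wooden blank, 62 mm across, 85 mm high, standing behind the head; origin under its centre; to be left alone
- cup: small turned wooden cup, 66 mm across, 55 mm high; origin under its centre; to be left alone
- pencil: pencil lying at the front of the bench, 168 mm long, 6 mm thick; origin under its centre; to be left alone
- offcut: pale wooden offcut, 42 x 58 x 26 mm, at the front edge of the bench; origin under its centre; to be left alone

How it is judged:
By the outcome, as a careful person would: the job done as asked, in the order asked, and still so for the second after the job is handed in, with the robot touching nothing.
It also fails if it takes over 61 s, if anything falls off the work surface, if the arm or the gripper's body presses on something with over 40 N, if the wrist force passes 120 N, or if a joint passes its speed limit or range.

## Working session

There is one attempt and no reset: what is moved stays moved. The work goes in short steps, Python scripts to look and compute and a tool call to move; the robot and the scene stay as the last step left them, time stands still between calls to the robot, and variables do not carry over. Pictures are saved under pics/ and viewed, and the job is handed in when it is done.

Besides the shell and the picture viewer there is one more tool, called after "Request:" by a JSON object that holds its "fn" and its "kwargs". drive_tool: Moves the arm, as the interface text tells. Its arguments: {"type":"object","properties":{"moves":{"type":"array","items":{"type":"array","items":{"type":"number"}}},"grip_force":{"type":"number"}},"required":["moves"]}

```bash
mkdir -p pics; python3 - <<'E'
from cell import arm, viewer
import cv2
s=arm.get_state()
for k,v in s.items(): print(k,v)
print(arm.grip_point_offset)
for n in("side","top"):
    cv2.imwrite(f"pics/{n}0.png",viewer.get_image(n)[:,:,::-1]); print(n,viewer.camera_info(n))
E
```

```text
time 0.0
joint_pos [ 1.23393478e+00  3.59499907e-01  1.51147232e+00 -2.06031001e-06
  1.27252041e+00 -1.15124220e-01]
qvel [-8.07214502e-04 -8.77908472e-05 -5.15977368e-04  7.78418929e-04
  1.06455396e-03 -2.23621294e-04]
joint_torque [-8.94668137e-04 -5.27616084e+01 -2.78618753e+01 -1.59990286e-04
  1.30639269e-02  2.98597286e-05]
ee_pos [0.13174083 0.58463006 0.23044146]
eef_rot [ 0.07758041  0.70291495 -0.07889005  0.70261527]
wrist_force [-0.49704397  0.38911131 -0.25825685]
moment [ 0.00807389  0.06958668 -0.00279223]
gripper_width 0.08545542349182236
0.0187
side {'camera_matrix': array([[388.28125421,   0.        , 286.25892509],
       [  0.        , 388.28125421, 206.67223892],
       [  0.        ,   0.        ,   1.        ]]), 'rvec': array([ 2.098474  , -0.33005073,  0.17712358]), 'tvec': array([-0.57593811,  0.05129889,  0.96360363])}
top {'camera_matrix': array([[517.62895836,   0.        , 284.75766799],
       [  0.        , 517.62895836, 207.28331295],
       [  0.        ,   0.        ,   1.        ]]), 'rvec': array([ 2.15015394, -2.1213103 ,  0.16407607]), 'tvec': array([-0.25308898,  0.529621  ,  0.92880137])}
```

View pics/side0.png

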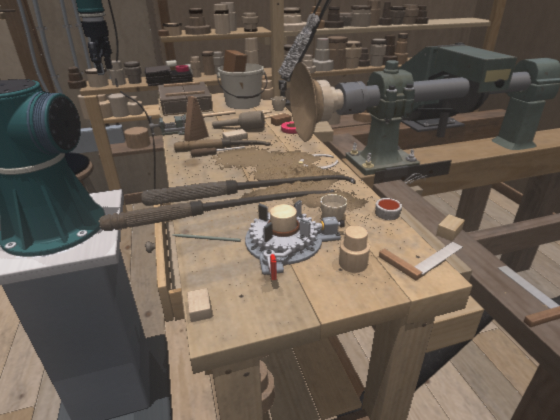

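View pics/top0.png

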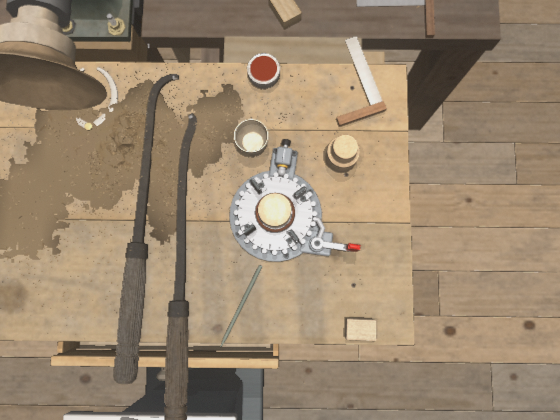

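```bash
cat > h.py <<'E'
import cv2, numpy as np
from cell import arm, viewer
def cam(n):
    c=viewer.camera_info(n);R=cv2.Rodrigues(c['rvec'])[0];return c['camera_matrix'],R,np.array(c['tvec']).ravel()
def ray(n,px,z):
    K,R,t=cam(n);d=R.T@np.linalg.solve(K,[px[0],px[1],1]);o=-R.T@t
    return o+d*(z-o[2])/d[2]
def proj(n,P):
    K,R,t=cam(n);return cv2.projectPoints(np.atleast_2d(np.array(P,float)),R,t,K,None)[0][:,0]
E
python3 - <<'E'
from h import *
im=cv2.imread('pics/top0.png')
cv2.imwrite('pics/topz0.png',cv2.resize(im[130:280,215:375],None,fx=5,fy=4*1.25,interpolation=cv2.INTER_CUBIC)[:,:])
c=im[130:270,215:375]; cv2.imwrite('pics/topz0.png',cv2.resize(c,None,fx=4.2,fy=4.2,interpolation=cv2.INTER_CUBIC))
im=cv2.imread('pics/side0.png');c=im[180:290,225:385]; cv2.imwrite('pics/sidez0.png',cv2.resize(c,None,fx=5,fy=5,interpolation=cv2.INTER_CUBIC))
E
```

```text
(no output)
```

View pics/topz0.png

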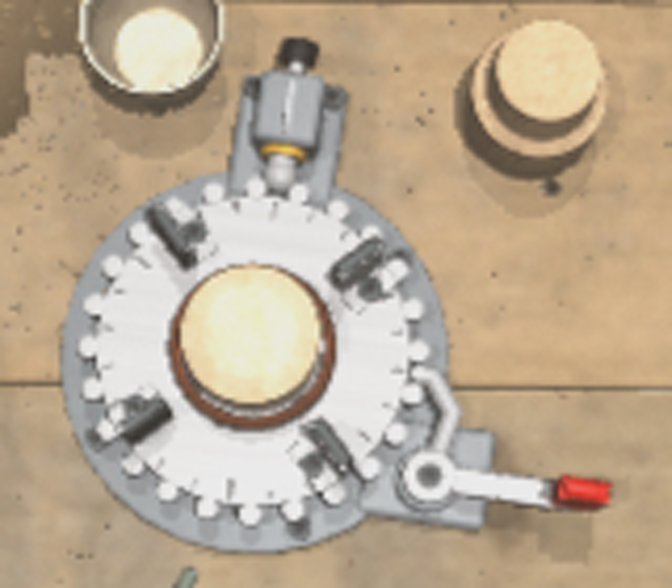

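View pics/sidez0.png

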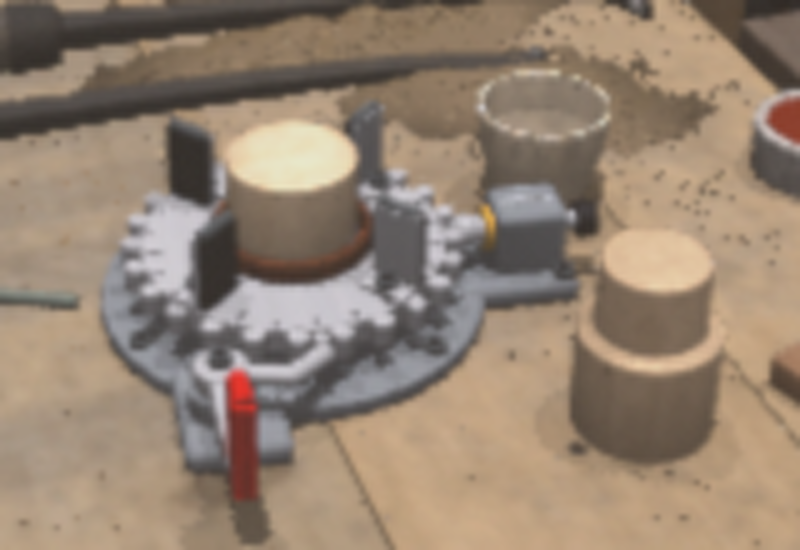

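```bash
python3 - <<'E'
from h import *
o=np.array([215,130])
T=lambda x,y,z: ray('top',((x)/4.2+215-.38,(y)/4.2+130-.38),z)
S=lambda x,y,z: ray('side',((x)/5+225-.4,(y)/5+180-.4),z)
print('foot',T(255,362,.009)); print('blank',T(252,335,.086),'side',S(291,157,.086))
print('collar',T(252,346,.046))
# plate lobes extremes
print('plate c',T(254,350,.034))
print('pivot',T(430,474,.04)); print('knob',T(298,50,.03))
im=cv2.imread('pics/top0.png').astype(int);m=((im[:,:,2]>130)&(im[:,:,1]<90)&(im[:,:,0]<90)).astype(np.uint8);m[:,:300]=0;m[:200]=0
ys,xs=np.nonzero(m);print(xs.min(),xs.max(),ys.min(),ys.max(),xs.mean(),ys.mean(),cv2.minAreaRect(np.c_[xs,ys].astype(np.float32)))
print('grip',ray('top',(xs.mean(),ys.mean()),.072))
print('gripside',S(238,378,.077))
print('tabs',[T(x,y,.077).round(4) for x,y in[(362,262),(175,235),(140,418),(330,447)]])
for p in [(148,210),(190,265)]:pass
E
```

```text
foot [ 0.5212937  -0.22769506  0.009     ]
blank [ 0.52183541 -0.22816301  0.086     ] side [ 0.52177771 -0.23587747  0.086     ]
collar [ 0.52314006 -0.22717526  0.046     ]
plate c [ 0.5231462  -0.22778409  0.034     ]
pivot [ 0.46784812 -0.30669856  0.04      ]
knob [ 0.66388237 -0.2456181   0.03      ]
348 359 243 249 353.5344827586207 246.1551724137931 ((353.5538635253906, 246.0692596435547), (11.287160873413086, 5.209458351135254), 7.125016689300537)
grip [ 0.45916635 -0.37038949  0.072     ]
gripside [ 0.45950903 -0.36775268  0.077     ]
tabs [array([ 0.5558, -0.2749,  0.077 ]), array([ 0.5666, -0.1938,  0.077 ]), array([ 0.4867, -0.1807,  0.077 ]), array([ 0.4754, -0.262 ,  0.077 ])]
```

```bash
cat >> h.py <<'E'
from scipy.spatial.transform import Rotation as Ro
C=np.array([0.5217,-0.2282]); TH=np.radians(-7.3)
r2=np.array([[np.cos(TH),-np.sin(TH)],[np.sin(TH),np.cos(TH)]])
def h2w(x,y): return C+r2@np.array([x,y])/1000
def st():
    s=arm.get_state(); R=Ro.from_quat(s['eef_rot']).as_matrix()
    print('t',round(s['time'],2),'p',np.round(s['ee_pos'],4),'F',np.round(s['wrist_force'],1),'w',round(s['gripper_width'],4),'q',np.round(s['joint_pos'],2))
    print('yaw of y',np.degrees(np.arctan2(R[1,1],R[0,1])).round(2),'x',R[:,0].round(3)); return s,R
E
python3 - <<'E'
from h import *
s,R=st(); print(R.round(3))
print(h2w(-45,-86),h2w(-45,-151),h2w(58,0))
E
```

```text
t 0.1 p [0.1318 0.5847 0.2305] F [-0.5  0.4 -0.4] w 0.0855 q [ 1.23  0.36  1.51 -0.    1.27 -0.12]
yaw of y 77.29 x [-0.001 -0.002 -1.   ]
[[-0.001  0.22   0.976]
 [-0.002  0.976 -0.22 ]
 [-1.    -0.002 -0.   ]]
[ 0.46613719 -0.30778501] [ 0.45787799 -0.37225815] [ 0.57922988 -0.23556975]
```

Request:
{"fn": "drive_tool", "kwargs": {"moves": [[0,0,-0.043,0.08,0,0,0],[0,0,-0.043,0.08,0,0,0],[0,0,-0.043,0.08,0,0,0],[0,0,-0.043,0.08,0,0,0],[0,0,-0.043,0.08,0,0,0],[0,0,-0.043,0.08,0,0,0],[0,0,-0.043,0.08,0,0,0],[0,0,-0.043,0.08,0,0,0],[0,0,-0.043,0.08,0,0,0],[0,0,-0.043,0.08,0,0,0],[0,0,-0.043,0.08,0,0,0],[0,0,-0.043,0.08,0,0,0],[0,0,-0.089,0.033,0,0,0],[0,0,-0.089,0.033,0,0,0],[0,0,-0.089,0.033,0,0,0],[0,0,-0.089,0.033,0,0,0],[0,0,-0.089,0.033,0,0,0],[0,0,-0.089,0.033,0,0,0],[0,0,-0.089,0.033,0,0,0],[0,0,-0.089,0.033,0,0,0]], "grip_force": 30}}

```text
time: 1.77
ee_pos: [0.5011, -0.0034, 0.2311]
eef_rot: [0.078, 0.703, -0.078, 0.703]
wrist_force: [1.1, 0.1, -1.1]
gripper_width: -0.0001
```

```bash
python3 - <<'E'
from h import *
st()
E
```

```text
t 1.77 p [ 0.5011 -0.0034  0.2311] F [ 1.1  0.1 -1.1] w -0.0001 q [-0.14  0.22  1.72 -0.    1.21 -1.49]
yaw of y 77.29 x [-0.  0. -1.]
```

Request:
{"fn": "drive_tool", "kwargs": {"moves": [[0,0,-0.0915,0.016,0,0,0],[0,0,-0.0915,0.016,0,0,0],[0,0,-0.0915,0.016,0,0,0],[0,0,-0.0915,0.016,0,0,0],[0,0,-0.0915,0.016,0,0,0],[0,0,-0.0915,0.016,0,0,0],[0,0,-0.0915,0.016,0,0,0],[0,0,-0.0915,0.016,0,0,0],[0,0,-0.0915,0.016,0,0,0],[0,0,-0.0915,0.016,0,0,0],[0,0,0,0,-0.045,0,0],[0,0.082,0,0,0,0,0],[0,0.082,0,0,0,0,0],[0,0.082,0,0,0,0,0],[0,0.082,0,0,0,0,0],[0,0,0,0,0,0,0]]}}

```text
time: 3.1
ee_pos: [0.4795, -0.3691, 0.0937]
eef_rot: [0.048, 0.709, -0.042, 0.702]
wrist_force: [-1.1, 1.7, 0.1]
gripper_width: 0.0001
```

```bash
python3 - <<'E'
from h import *
s,R=st()
print(proj('top',s['ee_pos']),proj('side',s['ee_pos']))
t=viewer.get_image('top')[:,:,::-1][180:320,270:430];d=viewer.get_image('side')[:,:,::-1][140:300,200:360]
cv2.imwrite('pics/a1.png',np.hstack([cv2.resize(t,None,fx=2.5,fy=2.5,interpolation=2),cv2.resize(d,None,fx=2.5,fy=2.5,interpolation=2)[:350]]))
E
```

```text
t 3.1 p [ 0.4795 -0.3691  0.0937] F [-1.1  1.7  0.1] w 0.0001 q [-0.77  0.52  1.63 -0.    1.01 -2.21]
yaw of y 82.67 x [-0.009  0.008 -1.   ]
[[354.28380641 233.57105808]] [[282.28332912 246.65346099]]
```

View pics/a1.png

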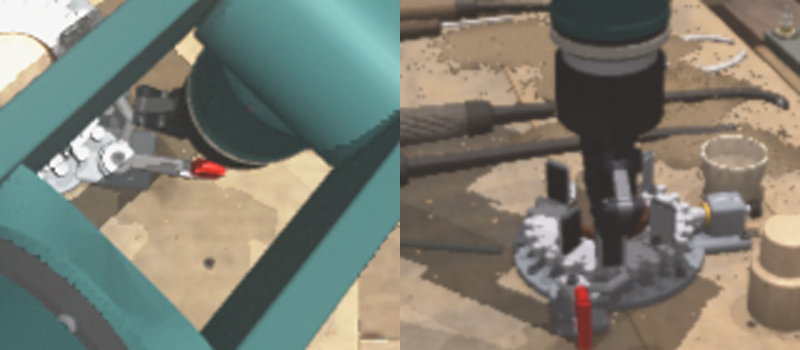

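Request:
{"fn": "drive_tool", "kwargs": {"moves": [[0,0,-0.012,0.012,0,0,0],[0,0.03,0,0,0,0,0],[0,0.03,0,0,0,0,0],[0,0.03,0,0,0,0,0],[0,0.024,0,0,0,0,0],[0,0,0,0,0,0,0],[0,0,0,0,0,0,0]]}}

```text
time: 3.78
ee_pos: [0.4869, -0.3773, 0.0534]
eef_rot: [0.046, 0.706, -0.045, 0.705]
wrist_force: [-0.3, -0.2, 0.1]
gripper_width: 0.0001
```

```bash
python3 - <<'E'
from h import *
s,R=st()
d=viewer.get_image('side')[:,:,::-1][180:300,220:360]
cv2.imwrite('pics/a2.png',cv2.resize(d,None,fx=5,fy=5,interpolation=2))
E
```

```text
t 3.78 p [ 0.4869 -0.3773  0.0534] F [-0.3 -0.2  0.1] w 0.0001 q [-0.77  0.58  1.64 -0.    0.92 -2.21]
yaw of y 82.69 x [-0.002  0.002 -1.   ]
```

View pics/a2.png

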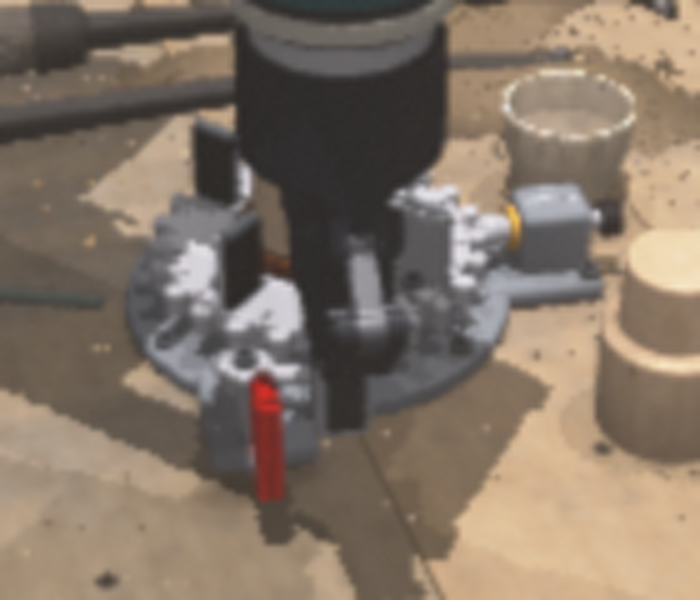

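Request:
{"fn": "drive_tool", "kwargs": {"moves": [[0,0.015,0,-0.01,0,0,0],[0,0,0,-0.01,0,0,0],[0,0,0,-0.01,0,0,0],[0,0,-0.0013,-0.0059,0.0167,0,0],[0,0,-0.0013,-0.0059,0.0167,0,0],[0,0,-0.0013,-0.0059,0.0167,0,0],[0,0,-0.0013,-0.0059,0.0167,0,0],[0,0,-0.0013,-0.0059,0.0167,0,0],[0,0,-0.0013,-0.0059,0.0167,0,0],[0,0,-0.0013,-0.0059,0.0167,0,0],[0,0,-0.0013,-0.0059,0.0167,0,0],[0,0,0,0,0,0,0]]}}

```text
time: 4.83
ee_pos: [0.4561, -0.3762, 0.0489]
eef_rot: [0.143, 0.692, -0.144, 0.693]
wrist_force: [1.0, 0.1, -1.0]
gripper_width: -0.0002
```

```bash
python3 - <<'E'
from h import *
s,R=st()
P=np.array([.467,-.3073]);d=s['ee_pos'][:2]-P; print('pivot rel tool y,z',d@R[:2,1],d@R[:2,2])
d=viewer.get_image('side')[:,:,::-1][180:300,220:360]
cv2.imwrite('pics/a3.png',cv2.resize(d,None,fx=5,fy=5,interpolation=2))
E
```

```text
t 4.83 p [ 0.4561 -0.3762  0.0489] F [ 1.   0.1 -1. ] w -0.0002 q [-0.81  0.56  1.7  -0.    0.88 -1.97]
yaw of y 66.57 x [ 0.001 -0.001 -1.   ]
pivot rel tool y,z -0.06749461611008505 0.017415268293566124
```

View pics/a3.png

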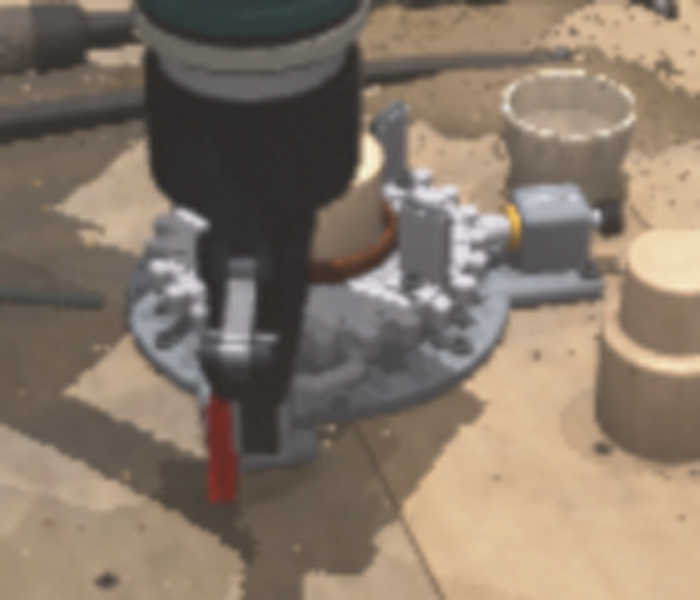

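Request:
{"fn": "drive_tool", "kwargs": {"moves": [[0,0,-0.0013,-0.0059,0.0167,0,0],[0,0,-0.0013,-0.0059,0.0167,0,0],[0,0,-0.0013,-0.0059,0.0167,0,0],[0,0,-0.0013,-0.0059,0.0167,0,0],[0,0,-0.0013,-0.0059,0.0167,0,0],[0,0,-0.0013,-0.0059,0.0167,0,0],[0,0,-0.0013,-0.0059,0.0167,0,0],[0,0,0,0,0,0,0],[0,0,0,0,0,0,0]]}}

```text
time: 5.63
ee_pos: [0.4403, -0.3713, 0.0488]
eef_rot: [0.226, 0.67, -0.226, 0.67]
wrist_force: [0.9, -1.2, 0.2]
gripper_width: -0.0001
```

Request:
{"fn": "drive_tool", "kwargs": {"moves": [[0,0,-0.0013,-0.0059,0.0167,0,0],[0,0,0,0,0,0,0],[0,0,0,0,0,0,0]]}}

```text
time: 5.88
ee_pos: [0.4383, -0.3702, 0.0487]
eef_rot: [0.237, 0.666, -0.238, 0.666]
wrist_force: [1.0, -0.9, 0.6]
gripper_width: -0.0002
```

```bash
python3 - <<'E'
from h import *
s,R=st()
P=np.array([.467,-.3073]);d=s['ee_pos'][:2]-P; print('pivot rel tool y,z',d@R[:2,1],d@R[:2,2], 'Ftool',np.array(s['wrist_force'])@R)
E
```

```text
t 5.88 p [ 0.4383 -0.3702  0.0487] F [ 1.  -0.9  0.6] w -0.0002 q [-0.82  0.54  1.74 -0.    0.86 -1.71]
yaw of y 50.73 x [ 0. -0. -1.]
pivot rel tool y,z -0.06687812931241721 0.017587025533775093 Ftool [-0.60837658 -0.07082187  1.32527995]
```

Request:
{"fn": "drive_tool", "kwargs": {"moves": [[0,0,0,-0.004,0,0,0],[0,0,0,0,0,0,0],[0,0,0,0,0,0,0]]}}

```text
time: 6.13
ee_pos: [0.437, -0.3692, 0.0487]
eef_rot: [0.238, 0.666, -0.238, 0.666]
wrist_force: [0.7, -2.2, 1.0]
gripper_width: 0.0003
```

Request:
{"fn": "drive_tool", "kwargs": {"moves": [[0,0,0,-0.004,0,0,0],[0,0,0,0,0,0,0],[0,0,0,0,0,0,0]]}}

```text
time: 6.38
ee_pos: [0.437, -0.3691, 0.0488]
eef_rot: [0.238, 0.665, -0.239, 0.667]
wrist_force: [2.8, -4.1, -2.4]
gripper_width: -0.0002
```

```bash
python3 - <<'E'
from h import *
s,R=st()
P=np.array([.467,-.3073]);d=s['ee_pos'][:2]-P; print('pivot rel tool y,z',d@R[:2,1],d@R[:2,2], 'Ftool',np.array(s['wrist_force'])@R)
d=viewer.get_image('side')[:,:,::-1][180:300,220:360]
cv2.imwrite('pics/a4.png',cv2.resize(d,None,fx=5,fy=5,interpolation=2))
E
```

```text
t 6.38 p [ 0.437  -0.3691  0.0488] F [ 2.8 -4.1 -2.4] w -0.0002 q [-0.82  0.54  1.75  0.    0.85 -1.71]
yaw of y 50.63 x [ 0.002 -0.002 -1.   ]
pivot rel tool y,z -0.06685109392151724 0.01598390846413071 Ftool [ 2.45196787 -1.43090334  4.73427703]
```

View pics/a4.png

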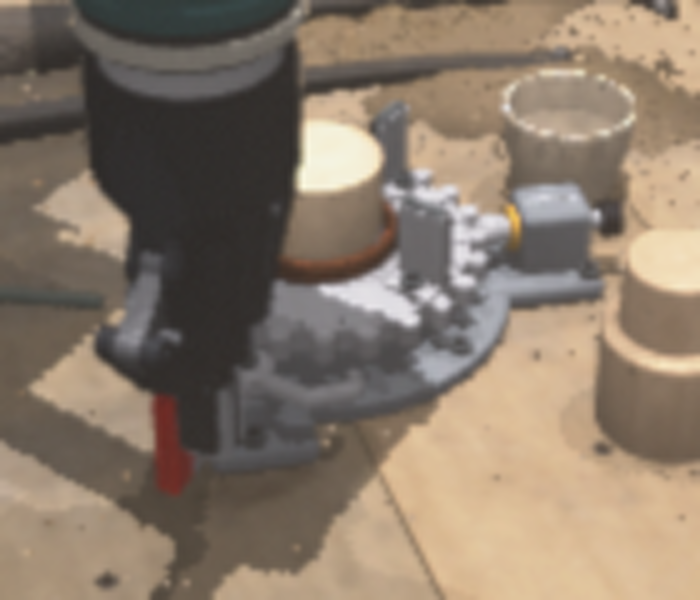

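Request:
{"fn": "drive_tool", "kwargs": {"moves": [[0,0,0,-0.003,0,0,0],[0,0,0,0,0,0,0],[0,0,0,0,0,0,0]]}}

```text
time: 6.68
ee_pos: [0.4369, -0.3691, 0.0488]
eef_rot: [0.238, 0.664, -0.239, 0.668]
wrist_force: [5.8, -4.4, -4.6]
gripper_width: 0.0001
```

Request:
{"fn": "drive_tool", "kwargs": {"moves": [[0,0,0,0.025,0,0,0],[0,0,0,0.02,0,0,0],[0,0,0,0,0,0,0],[0,-0.063,0,0,0,0,0],[0,-0.063,0,0,0,0,0],[0,-0.063,0,0,0,0,0],[0,0,0,0,-0.058,0,0],[0,0,0,0,-0.058,0,0],[0,0,0,0,-0.058,0,0],[0,0,0,0,-0.058,0,0],[0,0,0,0,-0.058,0,0],[0,0,0,0,-0.058,0,0],[0,0,0,0,-0.058,0,0],[0,0,0,0,-0.058,0,0],[0,0,0,0,-0.058,0,0],[0,0,0,0,-0.058,0,0],[0,0,0,0,-0.058,0,0],[0,0,0,0,0,0,0]]}}

```text
time: 8.18
ee_pos: [0.4558, -0.3698, 0.1234]
eef_rot: [-0.223, 0.679, 0.217, 0.665]
wrist_force: [-0.1, 0.1, 0.0]
gripper_width: 0.0001
```

```bash
python3 - <<'E'
from h import *
s,R=st()
T=np.array([.4614,-.1989,.12]);print((R.T@(T-s['ee_pos']))/.4)
E
```

```text
t 8.18 p [ 0.4558 -0.3698  0.1234] F [-0.1  0.1  0. ] w 0.0001 q [-0.79  0.46  1.65 -0.02  1.03 -2.98]
yaw of y 126.24 x [-0.015 -0.013 -1.   ]
[0.00253384 0.33641058 0.2640279 ]
```

Request:
{"fn": "drive_tool", "kwargs": {"moves": [[0,0,0.067,0.053,0,0,0],[0,0,0.067,0.053,0,0,0],[0,0,0.067,0.053,0,0,0],[0,0,0.067,0.053,0,0,0],[0,0,0.067,0.053,0,0,0],[0,0,0,0,0,0,0],[0,0,0,0,0,0,0]]}}

```text
time: 8.77
ee_pos: [0.4612, -0.1988, 0.121]
eef_rot: [-0.224, 0.678, 0.218, 0.665]
wrist_force: [0.4, 0.0, -0.5]
gripper_width: 0.0001
```

```bash
python3 - <<'E'
from h import *
s,R=st()
T=np.array([.4614,-.1989,.05]);print((R.T@(T-s['ee_pos']))/.4)
t=viewer.get_image('top')[:,:,::-1][150:290,200:360];d=viewer.get_image('side')[:,:,::-1][150:290,220:380]
cv2.imwrite('pics/b1.png',np.hstack([cv2.resize(t,None,fx=2.5,fy=2.5,interpolation=2),cv2.resize(d,None,fx=2.5,fy=2.5,interpolation=2)]))
E
```

```text
t 8.77 p [ 0.4612 -0.1988  0.121 ] F [ 0.4  0.  -0.5] w 0.0001 q [-0.53  0.36  1.84 -0.02  0.95 -2.72]
yaw of y 126.39 x [-0.016 -0.014 -1.   ]
[ 0.17754225 -0.00019794  0.00404046]
```

View pics/b1.png

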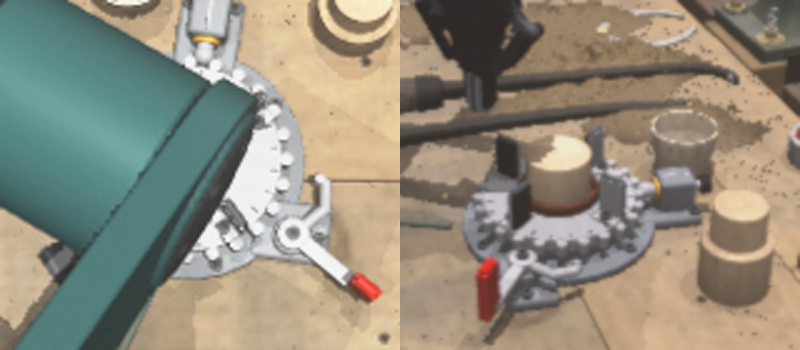

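Request:
{"fn": "drive_tool", "kwargs": {"moves": [[0,0,0,0,0,-0.01,0],[0,0.044,0,0.001,0,0,0],[0,0.044,0,0.001,0,0,0],[0,0.044,0,0,0,0,0],[0,0.044,0,0,0,0,0],[0,0,0,0,0,0,0],[0,0,0,0,0,0,0]]}}

```text
time: 9.45
ee_pos: [0.4622, -0.2013, 0.0502]
eef_rot: [-0.22, 0.672, 0.219, 0.672]
wrist_force: [0.9, 0.1, 0.2]
gripper_width: 0.0002
```

```bash
cat >> h.py <<'E'
def plate():
    s,R=st(); d=s['ee_pos'][:2]-C
    print('axis rel tool y,z mm',(d@R[:2,1]*1e3).round(1),(d@R[:2,2]*1e3).round(1),'Ftool',(np.array(s['wrist_force'])@R).round(1))
    ang=np.degrees(np.arctan2(d[1],d[0])); r=np.hypot(*d)*1e3
    # tab angle if in contact (offset 15mm)
    ta=ang-np.degrees(np.arcsin(15/r)); print('finger ang',ang.round(1),'r',r.round(1),'plate angle if contact',(127.5-ta).round(1))
E
python3 - <<'E'
from h import *
plate()
d=viewer.get_image('side')[:,:,::-1][160:290,220:380]
cv2.imwrite('pics/b2.png',cv2.resize(d,None,fx=4,fy=4,interpolation=2))
E
```

```text
t 9.45 p [ 0.4622 -0.2013  0.0502] F [0.9 0.1 0.2] w 0.0002 q [-0.55  0.47  1.9  -0.    0.77 -2.75]
yaw of y 126.13 x [ 0.001 -0.002 -1.   ]
axis rel tool y,z mm 56.8 -32.2 Ftool [-0.2 -0.5  0.8]
finger ang 155.7 r 65.3 plate angle if contact -14.9
```

View pics/b2.png

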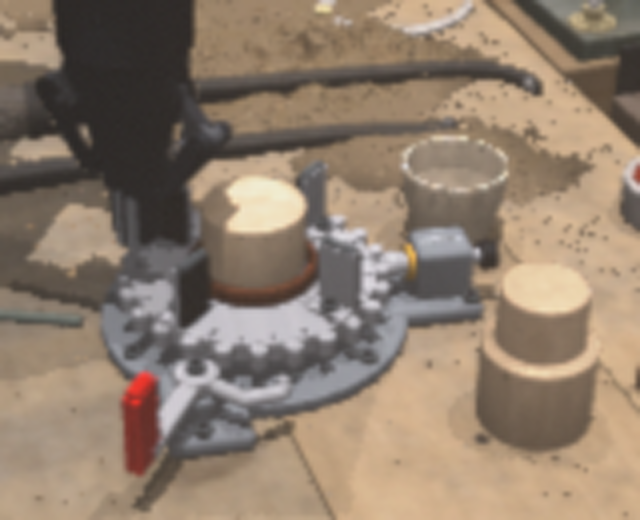

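Request:
{"fn": "drive_tool", "kwargs": {"moves": [[0,0,0.008,0.014,-0.01,0,0],[0,0,0,0.014,0,0,0],[0,0,0,0.01,0,0,0],[0,0,0,0,0,0,0]]}}

```text
time: 9.83
ee_pos: [0.4743, -0.1884, 0.0515]
eef_rot: [-0.229, 0.669, 0.226, 0.671]
wrist_force: [-0.1, -0.3, -0.8]
gripper_width: 0.0002
```

```bash
python3 - <<'E'
from h import *
plate()
E
```

```text
t 9.83 p [ 0.4743 -0.1884  0.0515] F [-0.1 -0.3 -0.8] w 0.0002 q [-0.51  0.47  1.89 -0.    0.78 -2.74]
yaw of y 127.47 x [ 0.004 -0.003 -1.   ]
axis rel tool y,z mm 60.4 -13.4 Ftool [ 0.8 -0.2 -0.2]
finger ang 140.0 r 61.9 plate angle if contact 1.6
```

Request:
{"fn": "drive_tool", "kwargs": {"moves": [[0,0,0.0006,0.0026,0.0083,0,0],[0,0,0.0006,0.0026,0.0083,0,0],[0,0,0.0006,0.0026,0.0083,0,0],[0,0,0.0006,0.0026,0.0083,0,0],[0,0,0,0,0,0,0],[0,0,0,0,0,0,0]]}}

```text
time: 10.33
ee_pos: [0.475, -0.186, 0.0509]
eef_rot: [-0.205, 0.677, 0.202, 0.677]
wrist_force: [-3.5, -4.3, 3.1]
gripper_width: -0.0001
```

```bash
python3 - <<'E'
from h import *
plate()
d=viewer.get_image('side')[:,:,::-1][160:290,220:380]
cv2.imwrite('pics/b3.png',cv2.resize(d,None,fx=4,fy=4,interpolation=2))
E
```

```text
t 10.33 p [ 0.475  -0.186   0.0509] F [-3.5 -4.3  3.1] w -0.0001 q [-0.51  0.47  1.89 -0.    0.78 -2.66]
yaw of y 123.41 x [ 0.001 -0.003 -1.   ]
axis rel tool y,z mm 60.9 -15.7 Ftool [-3.1 -1.7 -5.3]
finger ang 137.9 r 62.9 plate angle if contact 3.4
```

View pics/b3.png

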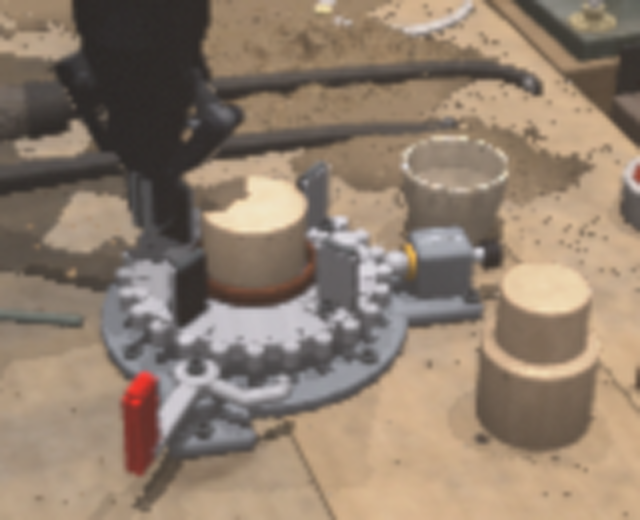

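Request:
{"fn": "drive_tool", "kwargs": {"moves": [[0,0,0.0006,0.0026,0.0083,0,0],[0,0,0.0006,0.0026,0.0083,0,0],[0,0,0.0006,0.0026,0.0083,0,0],[0,0,0.0006,0.0026,0.0083,0,0],[0,0,0.0006,0.0026,0.0083,0,0],[0,0,0,0,0,0,0]]}}

```text
time: 10.88
ee_pos: [0.4801, -0.1814, 0.0508]
eef_rot: [-0.174, 0.685, 0.172, 0.687]
wrist_force: [-0.7, -0.6, 0.7]
gripper_width: -0.0001
```

```bash
python3 - <<'E'
from h import *
plate()
E
```

```text
t 10.88 p [ 0.4801 -0.1814  0.0508] F [-0.7 -0.6  0.7] w -0.0001 q [-0.5   0.48  1.88 -0.    0.78 -2.56]
yaw of y 118.35 x [ 0.004 -0.002 -1.   ]
axis rel tool y,z mm 60.9 -14.4 Ftool [-0.7 -0.2 -0.9]
finger ang 131.6 r 62.6 plate angle if contact 9.7
```

Request:
{"fn": "drive_tool", "kwargs": {"moves": [[0,0,0.0006,0.0026,0.0083,0,0],[0,0,0.0006,0.0026,0.0083,0,0],[0,0,0.0006,0.0026,0.0083,0,0],[0,0,0.0006,0.0026,0.0083,0,0],[0,0,0.0006,0.0026,0.0083,0,0],[0,0,0,0,0,0,0]]}}

```text
time: 11.38
ee_pos: [0.4841, -0.1782, 0.0508]
eef_rot: [-0.145, 0.692, 0.142, 0.693]
wrist_force: [0.5, 0.0, 0.1]
gripper_width: -0.0002
```

```bash
python3 - <<'E'
from h import *
plate()
d=viewer.get_image('side')[:,:,::-1][160:290,220:380]
cv2.imwrite('pics/b4.png',cv2.resize(d,None,fx=4,fy=4,interpolation=2))
E
```

```text
t 11.38 p [ 0.4841 -0.1782  0.0508] F [0.5 0.  0.1] w -0.0002 q [-0.49  0.48  1.87 -0.    0.78 -2.46]
yaw of y 113.4 x [ 0.003 -0.003 -1.   ]
axis rel tool y,z mm 60.8 -14.6 Ftool [-0.1 -0.2  0.4]
finger ang 126.9 r 62.5 plate angle if contact 14.4
```

View pics/b4.png

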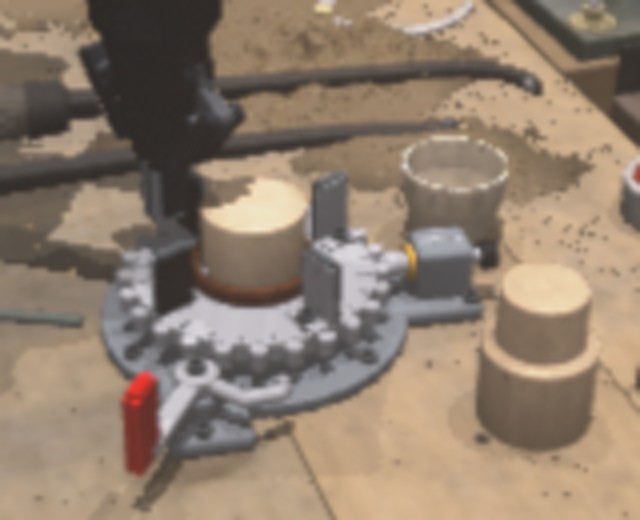

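Request:
{"fn": "drive_tool", "kwargs": {"moves": [[0,0,0.0006,0.0026,0.0083,0,0],[0,0,0.0006,0.0026,0.0083,0,0],[0,0,0.0006,0.0026,0.0083,0,0],[0,0,0.0006,0.0026,0.0083,0,0],[0,0,0.0006,0.0026,0.0083,0,0],[0,0,0.0006,0.0026,0.0083,0,0],[0,0,0,0,0,0,0]]}}

```text
time: 12.02
ee_pos: [0.4875, -0.1749, 0.0506]
eef_rot: [-0.108, 0.699, 0.106, 0.699]
wrist_force: [-6.0, -4.5, 2.7]
gripper_width: -0.0
```

Request:
{"fn": "drive_tool", "kwargs": {"moves": [[0,0,0.0006,0.0026,0.0083,0,0],[0,0,0.0006,0.0026,0.0083,0,0],[0,0,0.0006,0.0026,0.0083,0,0],[0,0,0.0006,0.0026,0.0083,0,0],[0,0,0.0006,0.0026,0.0083,0,0],[0,0,0.0006,0.0026,0.0083,0,0],[0,0,0,0,0,0,0]]}}

```text
time: 12.6
ee_pos: [0.4961, -0.1719, 0.051]
eef_rot: [-0.072, 0.702, 0.069, 0.705]
wrist_force: [-0.2, -0.5, 0.0]
gripper_width: 0.0001
```

```bash
cat >> h.py <<'E'
def tabs(a): # plate angle deg -> tab top centres world
    return [np.r_[C+.058*np.array([np.cos(b),np.sin(b)]),.077] for b in np.radians([37.7-a,127.7-a,217.7-a,307.7-a])]
def pic(name,a):
    d=np.ascontiguousarray(viewer.get_image('side')[:,:,::-1][160:290,220:380]);d=cv2.resize(d,None,fx=4,fy=4,interpolation=2)
    for i,p in enumerate(proj('side',tabs(a))): cv2.drawMarker(d,tuple(((p-[220,160])*4+2).astype(int).tolist()),(0,255,255),0,8,1)
    cv2.imwrite(name,d)
E
python3 - <<'E'
from h import *
plate(); pic('pics/b5.png',30)
E
```

```text
t 12.6 p [ 0.4961 -0.1719  0.051 ] F [-0.2 -0.5  0. ] w 0.0001 q [-0.46  0.49  1.86 -0.    0.79 -2.23]
yaw of y 101.44 x [ 0.005 -0.003 -1.   ]
axis rel tool y,z mm 60.3 -13.9 Ftool [-0.  -0.4 -0.3]
finger ang 114.5 r 61.8 plate angle if contact 27.1
```

View pics/b5.png

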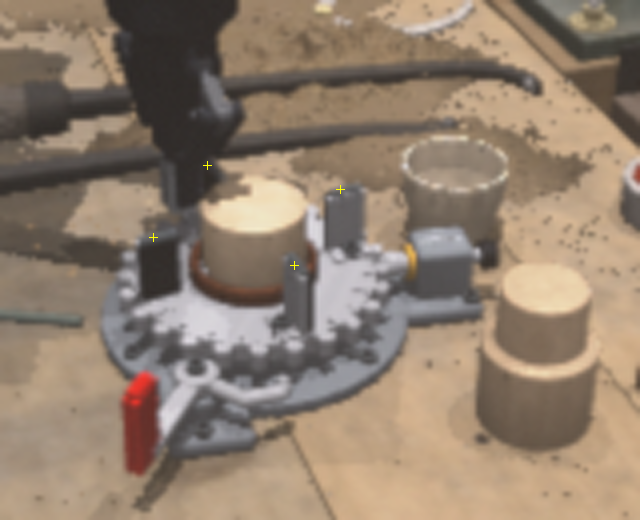

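Request:
{"fn": "drive_tool", "kwargs": {"moves": [[0,0,0.0006,0.0026,0.0083,0,0],[0,0,0.0006,0.0026,0.0083,0,0],[0,0,0.0006,0.0026,0.0083,0,0],[0,0,0.0006,0.0026,0.0083,0,0],[0,0,0.0006,0.0026,0.0083,0,0],[0,0,0.0006,0.0026,0.0083,0,0],[0,0,0.0006,0.0026,0.0083,0,0],[0,0,0,0,0,0,0]]}}

```text
time: 13.32
ee_pos: [0.5008, -0.169, 0.0507]
eef_rot: [-0.029, 0.706, 0.027, 0.707]
wrist_force: [-4.0, -1.8, 1.9]
gripper_width: 0.0001
```

Request:
{"fn": "drive_tool", "kwargs": {"moves": [[0,0,0.0006,0.0026,0.0083,0,0],[0,0,0.0006,0.0026,0.0083,0,0],[0,0,0.0006,0.0026,0.0083,0,0],[0,0,0.0006,0.0026,0.0083,0,0],[0,0,0.0006,0.0026,0.0083,0,0],[0,0,0.0006,0.0026,0.0083,0,0],[0,0,0,0,0,0,0]]}}

```text
time: 13.9
ee_pos: [0.5075, -0.1668, 0.0506]
eef_rot: [0.009, 0.706, -0.01, 0.708]
wrist_force: [-1.8, 1.4, -0.6]
gripper_width: 0.0001
```

```bash
python3 - <<'E'
from h import *
plate(); pic('pics/b6.png',45)
E
```

```text
t 13.9 p [ 0.5075 -0.1668  0.0506] F [-1.8  1.4 -0.6] w 0.0001 q [-0.45  0.5   1.83 -0.    0.81 -1.99]
yaw of y 88.5 x [ 0.002 -0.002 -1.   ]
axis rel tool y,z mm 61.0 -15.8 Ftool [ 0.6  1.3 -1.9]
finger ang 103.0 r 63.0 plate angle if contact 38.3
```

View pics/b6.png

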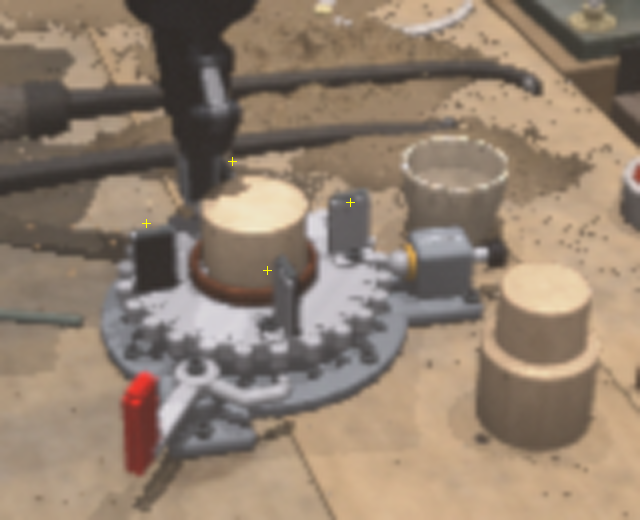

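Request:
{"fn": "drive_tool", "kwargs": {"moves": [[0,0,0.0006,0.0026,0.0083,0,0],[0,0,0.0006,0.0026,0.0083,0,0],[0,0,0.0006,0.0026,0.0083,0,0],[0,0,0,0,0,0,0]]}}

```text
time: 14.28
ee_pos: [0.5127, -0.1674, 0.0512]
eef_rot: [0.027, 0.705, -0.029, 0.709]
wrist_force: [-0.5, 0.1, 0.7]
gripper_width: 0.0002
```

```bash
python3 - <<'E'
from h import *
plate(); pic('pics/b7.png',45)
E
```

```text
t 14.28 p [ 0.5127 -0.1674  0.0512] F [-0.5  0.1  0.7] w 0.0002 q [-0.44  0.5   1.82 -0.    0.81 -1.93]
yaw of y 85.51 x [ 0.005 -0.004 -1.   ]
axis rel tool y,z mm 60.0 -13.8 Ftool [-0.7  0.1 -0.5]
finger ang 98.4 r 61.5 plate angle if contact 43.2
```

View pics/b7.png

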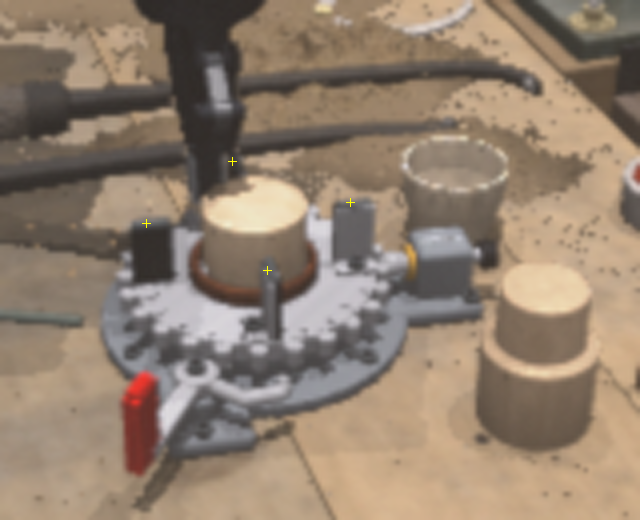

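Request:
{"fn": "drive_tool", "kwargs": {"moves": [[0,0,0.0006,0.0026,0.0083,0,0],[0,0,0.0006,0.0026,0.0083,0,0],[0,0,0.0006,0.0026,0.0083,0,0],[0,0,0.0006,0.0026,0.0083,0,0],[0,0,0.0006,0.0026,0.0083,0,0],[0,0,0.0006,0.0026,0.0083,0,0],[0,0,0.0006,0.0026,0.0083,0,0],[0,0,0.0006,0.0026,0.0083,0,0],[0,0,0,0,0,0,0]]}}

```text
time: 15.08
ee_pos: [0.5169, -0.1652, 0.0503]
eef_rot: [0.076, 0.704, -0.077, 0.702]
wrist_force: [-6.6, -0.3, 3.2]
gripper_width: -0.0
```

```bash
python3 - <<'E'
from h import *
plate()
E
```

```text
t 15.08 p [ 0.5169 -0.1652  0.0503] F [-6.6 -0.3  3.2] w -0.0 q [-0.44  0.51  1.81 -0.    0.82 -1.79]
yaw of y 77.54 x [-0.002 -0.001 -1.   ]
axis rel tool y,z mm 60.5 -18.3 Ftool [-3.2 -1.7 -6.4]
finger ang 94.3 r 63.2 plate angle if contact 46.9
```

Request:
{"fn": "drive_tool", "kwargs": {"moves": [[0,0,0.0006,0.0026,0.0083,0,0],[0,0,0.0006,0.0026,0.0083,0,0],[0,0,0,0,0,0,0]]}}

```text
time: 15.33
ee_pos: [0.5197, -0.1651, 0.0503]
eef_rot: [0.089, 0.702, -0.089, 0.701]
wrist_force: [-2.5, 0.6, 0.5]
gripper_width: 0.0
```

```bash
python3 - <<'E'
from h import *
plate()
E
```

```text
t 15.33 p [ 0.5197 -0.1651  0.0503] F [-2.5  0.6  0.5] w 0.0 q [-0.43  0.51  1.81 -0.    0.83 -1.75]
yaw of y 75.55 x [-0.001 -0.001 -1.   ]
axis rel tool y,z mm 60.6 -17.7 Ftool [-0.5 -0.  -2.5]
finger ang 91.8 r 63.1 plate angle if contact 49.4
```

Request:
{"fn": "drive_tool", "kwargs": {"moves": [[0,0,0.0006,0.0026,0.0083,0,0],[0,0,0,0,0,0,0],[0,0,0,0,0,0,0]]}}

```text
time: 15.58
ee_pos: [0.522, -0.1653, 0.0504]
eef_rot: [0.094, 0.7, -0.095, 0.701]
wrist_force: [-3.9, 3.3, -0.9]
gripper_width: -0.0
```

```bash
python3 - <<'E'
from h import *
plate()
E
```

```text
t 15.58 p [ 0.522  -0.1653  0.0504] F [-3.9  3.3 -0.9] w -0.0 q [-0.43  0.51  1.8  -0.    0.83 -1.73]
yaw of y 74.62 x [ 0.001 -0.001 -1.   ]
axis rel tool y,z mm 60.7 -16.4 Ftool [ 0.9  2.1 -4.7]
finger ang 89.8 r 62.9 plate angle if contact 51.5
```

Request:
{"fn": "drive_tool", "kwargs": {"moves": [[0,0,0.0006,0.0026,0.0083,0,0],[0,0,0,0,0,0,0],[0,0,0,0,0,0,0]]}}

```text
time: 15.83
ee_pos: [0.5242, -0.1662, 0.0508]
eef_rot: [0.1, 0.699, -0.101, 0.701]
wrist_force: [-1.8, 1.6, -1.3]
gripper_width: -0.0001
```

```bash
python3 - <<'E'
from h import *
plate(); pic('pics/b8.png',60)
E
```

```text
t 15.83 p [ 0.5242 -0.1662  0.0508] F [-1.8  1.6 -1.3] w -0.0001 q [-0.43  0.51  1.8  -0.    0.83 -1.72]
yaw of y 73.65 x [ 0.003 -0.003 -1.   ]
axis rel tool y,z mm 60.2 -15.1 Ftool [ 1.3  1.1 -2.1]
finger ang 87.7 r 62.1 plate angle if contact 53.8
```

View pics/b8.png

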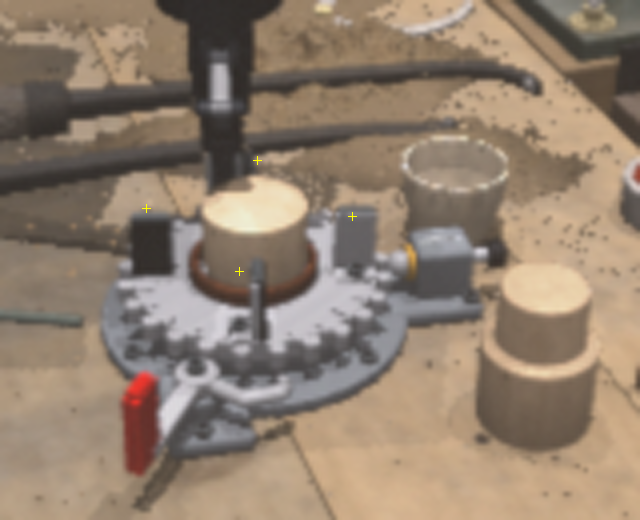

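Request:
{"fn": "drive_tool", "kwargs": {"moves": [[0,0,0.0006,0.0026,0.0083,0,0],[0,0,0,0,0,0,0],[0,0,0,0,0,0,0]]}}

```text
time: 16.13
ee_pos: [0.5265, -0.1671, 0.0515]
eef_rot: [0.106, 0.697, -0.108, 0.701]
wrist_force: [-0.1, -0.4, 0.1]
gripper_width: -0.0003
```

```bash
python3 - <<'E'
from h import *
plate(); pic('pics/b9.png',60)
E
```

```text
t 16.13 p [ 0.5265 -0.1671  0.0515] F [-0.1 -0.4  0.1] w -0.0003 q [-0.43  0.51  1.8  -0.    0.83 -1.7 ]
yaw of y 72.63 x [ 0.006 -0.004 -1.   ]
axis rel tool y,z mm 59.8 -13.6 Ftool [-0.1 -0.4  0.1]
finger ang 85.5 r 61.3 plate angle if contact 56.2
```

View pics/b9.png

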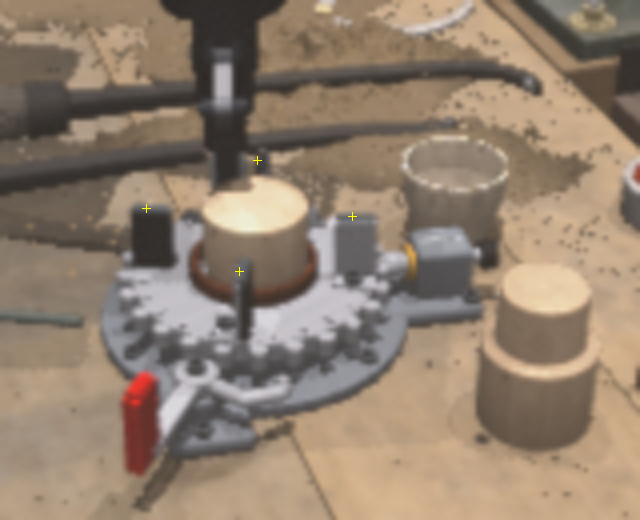

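Request:
{"fn": "drive_tool", "kwargs": {"moves": [[0,0,0,-0.02,0,0,0],[0,0,0,-0.02,0,0,0],[0,0,0,0,0,0,0],[0,-0.065,0,0,0,0,0],[0,-0.065,0,0,0,0,0],[0,-0.065,0,0,0,0,0],[0,0,0,0,0.0595,0,0],[0,0,0,0,0.0595,0,0],[0,0,0,0,0.0595,0,0],[0,0,-0.086,0.013,0,0,0],[0,0,-0.086,0.013,0,0,0],[0,0,-0.086,0.013,0,0,0],[0,0,-0.086,0.013,0,0,0],[0,0,-0.086,0.013,0,0,0],[0,0,-0.086,0.013,0,0,0],[0,0,0,0,0,0,0],[0,0,0,0,0,0,0]]}}

```text
time: 17.6
ee_pos: [0.4033, -0.343, 0.129]
eef_rot: [0.235, 0.665, -0.237, 0.668]
wrist_force: [0.2, 0.9, -0.2]
gripper_width: -0.0001
```

```bash
python3 - <<'E'
from h import *
s,R=st();T=np.array([.406,-.3417,.049]);print((R.T@(T-s['ee_pos']))/.4)
pic('pics/c1.png',60)
t=viewer.get_image('top')[:,:,::-1][130:280,200:380]
cv2.imwrite('pics/c1t.png',cv2.resize(t,None,fx=4,fy=4,interpolation=2))
E
```

```text
t 17.6 p [ 0.4033 -0.343   0.129 ] F [ 0.2  0.9 -0.2] w -0.0001 q [-0.84  0.38  1.78  0.    0.98 -1.73]
yaw of y 51.01 x [ 0.003 -0.003 -1.   ]
[0.19994861 0.00671435 0.00236441]
```

View pics/c1.png

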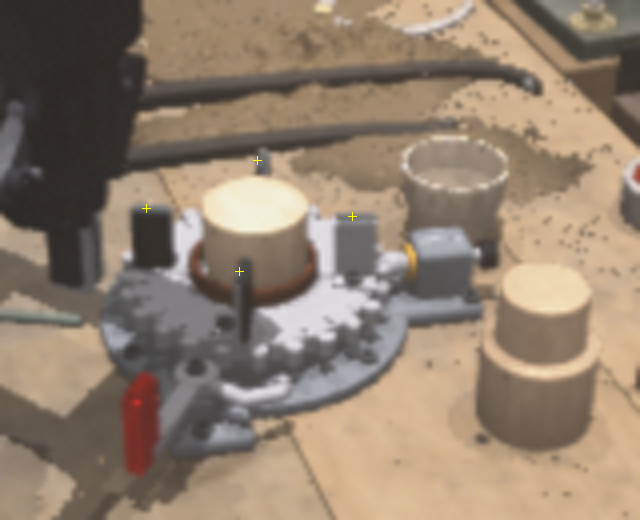

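View pics/c1t.png

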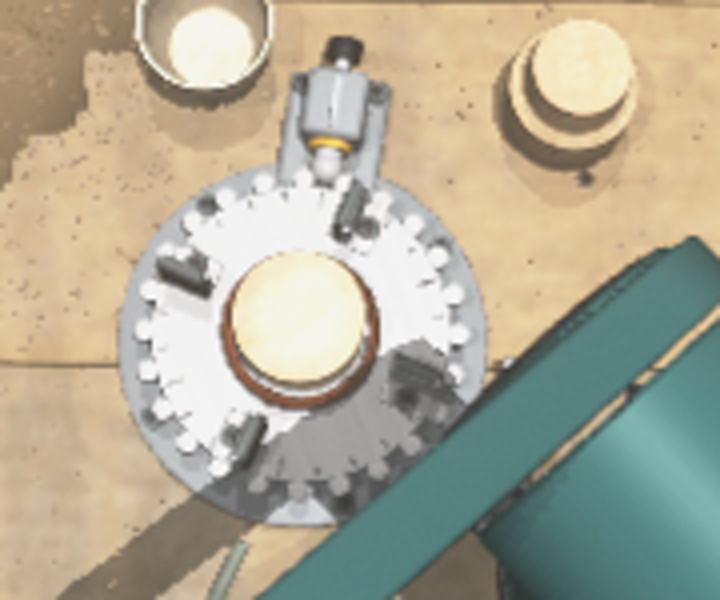

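Request:
{"fn": "drive_tool", "kwargs": {"moves": [[0,0,0.007,0.002,0,0,0],[0,0.05,0,0,0,0,0],[0,0.05,0,0,0,0,0],[0,0.05,0,0,0,0,0],[0,0.05,0,0,0,0,0],[0,0,0,0,0,0,0],[0,0,0,0,0,0,0]]}}

```text
time: 18.28
ee_pos: [0.407, -0.3382, 0.0483]
eef_rot: [0.234, 0.667, -0.234, 0.668]
wrist_force: [-1.0, 0.4, 0.4]
gripper_width: 0.0003
```

```bash
cat >>h.py <<'E'
def lev():
    s,R=st();P=np.array([.467,-.3073]);d=s['ee_pos'][:2]-P; print('pivot rel tool y,z',(d@R[:2,1]).round(4),(d@R[:2,2]).round(4), 'Ftool',(np.array(s['wrist_force'])@R).round(1))
E
python3 - <<'E'
from h import *
lev();pic('pics/c2.png',60)
E
```

```text
t 18.28 p [ 0.407  -0.3382  0.0483] F [-1.   0.4  0.4] w 0.0003 q [-0.82  0.5   1.84  0.    0.8  -1.72]
yaw of y 51.32 x [ 0.001 -0.    -1.   ]
pivot rel tool y,z -0.0616 -0.0275 Ftool [-0.4 -0.3 -1. ]
```

View pics/c2.png

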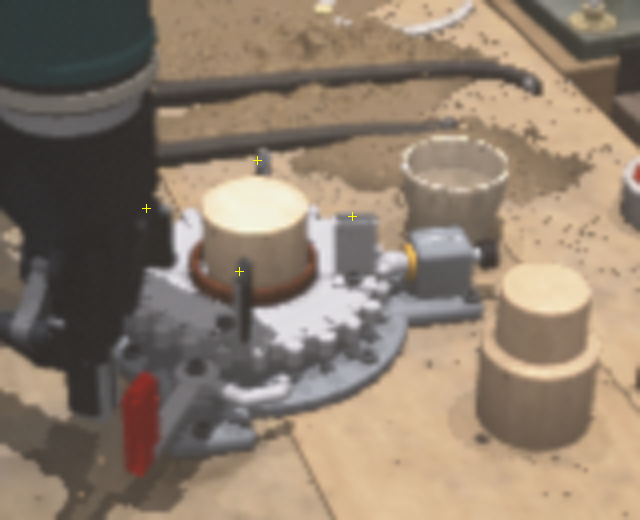

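Request:
{"fn": "drive_tool", "kwargs": {"moves": [[0,0,-0.01,0.013,0,0,0],[0,0,0,0.013,0,0,0],[0,0,-0.0013,0.0057,-0.0167,0,0],[0,0,-0.0013,0.0057,-0.0167,0,0],[0,0,-0.0013,0.0057,-0.0167,0,0],[0,0,-0.0013,0.0057,-0.0167,0,0],[0,0,-0.0013,0.0057,-0.0167,0,0],[0,0,-0.0013,0.0057,-0.0167,0,0],[0,0,-0.0013,0.0057,-0.0167,0,0],[0,0,-0.0013,0.0057,-0.0167,0,0],[0,0,-0.0013,0.0057,-0.0167,0,0],[0,0,-0.0013,0.0057,-0.0167,0,0],[0,0,0,0,0,0,0]]}}

```text
time: 19.42
ee_pos: [0.4305, -0.3663, 0.0501]
eef_rot: [0.114, 0.696, -0.116, 0.699]
wrist_force: [-0.5, -0.4, -0.2]
gripper_width: -0.0001
```

```bash

python3 - <<'E'
from h import *
lev();pic('pics/c3.png',60)
E
```

```text
t 19.42 p [ 0.4305 -0.3663  0.0501] F [-0.5 -0.4 -0.2] w -0.0001 q [-0.83  0.53  1.77  0.    0.84 -2.07]
yaw of y 71.32 x [ 0.004 -0.004 -1.   ]
pivot rel tool y,z -0.0676 -0.0157 Ftool [ 0.2 -0.5 -0.4]
```

View pics/c3.png

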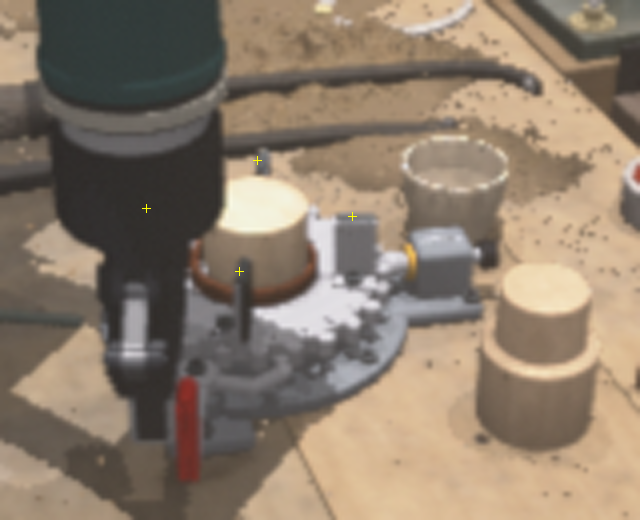

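Lever is closing. Remaining about 11.4°.

Request:
{"fn": "drive_tool", "kwargs": {"moves": [[0,0,-0.0013,0.0057,-0.0167,0,0],[0,0,-0.0013,0.0057,-0.0167,0,0],[0,0,-0.0013,0.0057,-0.0167,0,0],[0,0,-0.0013,0.0057,-0.0167,0,0],[0,0,-0.0013,0.0057,-0.0167,0,0],[0,0,0,0,0,0,0],[0,0,0,0,0,0,0]]}}

```text
time: 20.05
ee_pos: [0.4406, -0.3715, 0.0496]
eef_rot: [0.053, 0.704, -0.056, 0.706]
wrist_force: [-0.2, 0.5, 0.3]
gripper_width: -0.0001
```

```bash

python3 - <<'E'
from h import *
lev()
E
```

```text
t 20.05 p [ 0.4406 -0.3715  0.0496] F [-0.2  0.5  0.3] w -0.0001 q [-0.82  0.54  1.74  0.    0.85 -2.24]
yaw of y 81.17 x [ 0.004 -0.004 -1.   ]
pivot rel tool y,z -0.0675 -0.0162 Ftool [-0.3  0.5 -0.3]
```

Request:
{"fn": "drive_tool", "kwargs": {"moves": [[0,0,0,0.004,-0.01,0,0],[0,0,0,0,0,0,0],[0,0,0,0,0,0,0]]}}

```text
time: 20.3
ee_pos: [0.4418, -0.3713, 0.0493]
eef_rot: [0.046, 0.704, -0.047, 0.707]
wrist_force: [0.1, -0.3, 0.5]
gripper_width: -0.0001
```

```bash

python3 - <<'E'
from h import *
lev()
E
```

```text
t 20.3 p [ 0.4418 -0.3713  0.0493] F [ 0.1 -0.3  0.5] w -0.0001 q [-0.82  0.54  1.74  0.    0.86 -2.26]
yaw of y 82.45 x [ 0.003 -0.003 -1.   ]
pivot rel tool y,z -0.0668 -0.0166 Ftool [-0.5 -0.3  0.2]
```

Request:
{"fn": "drive_tool", "kwargs": {"moves": [[0,0,0,0.003,0,0,0],[0,0,0,0,0,0,0],[0,0,0,0,0,0,0]]}}

```text
time: 20.55
ee_pos: [0.4425, -0.3713, 0.0491]
eef_rot: [0.046, 0.705, -0.047, 0.706]
wrist_force: [-3.2, -0.5, 1.5]
gripper_width: -0.0004
```

```bash

python3 - <<'E'
from h import *
lev()
E
```

```text
t 20.55 p [ 0.4425 -0.3713  0.0491] F [-3.2 -0.5  1.5] w -0.0004 q [-0.82  0.54  1.74 -0.    0.86 -2.26]
yaw of y 82.47 x [ 0.002 -0.002 -1.   ]
pivot rel tool y,z -0.0666 -0.0159 Ftool [-1.5 -0.9 -3.1]
```

Request:
{"fn": "drive_tool", "kwargs": {"moves": [[0,0,0,0.003,0,0,0],[0,0,0,0,0,0,0],[0,0,0,0,0,0,0]]}}

```text
time: 20.8
ee_pos: [0.4426, -0.3713, 0.0491]
eef_rot: [0.046, 0.705, -0.047, 0.706]
wrist_force: [-6.9, -1.7, 3.3]
gripper_width: -0.0001
```

Request:
{"fn": "drive_tool", "kwargs": {"moves": [[0,0,0,0.003,0,0,0],[0,0,0,0,0,0,0],[0,0,0,0,0,0,0]]}}

```text
time: 21.05
ee_pos: [0.4427, -0.3713, 0.0491]
eef_rot: [0.046, 0.706, -0.047, 0.705]
wrist_force: [-9.9, -1.6, 6.5]
gripper_width: 0.0005
```

Request:
{"fn": "drive_tool", "kwargs": {"moves": [[0,0,0,0.003,0,0,0],[0,0,0,0,0,0,0],[0,0,0,0,0,0,0]]}}

```text
time: 21.3
ee_pos: [0.4428, -0.3713, 0.0491]
eef_rot: [0.046, 0.707, -0.046, 0.704]
wrist_force: [-13.5, -3.2, 7.8]
gripper_width: 0.0001
```

```bash

python3 - <<'E'
from h import *
lev();pic('pics/c4.png',60)
E
```

```text
t 21.3 p [ 0.4428 -0.3713  0.0491] F [-13.5  -3.2   7.8] w 0.0001 q [-0.82  0.55  1.73 -0.    0.87 -2.25]
yaw of y 82.54 x [-0.003 -0.001 -1.   ]
pivot rel tool y,z -0.0666 -0.0157 Ftool [ -7.7  -4.9 -13. ]
```

View pics/c4.png

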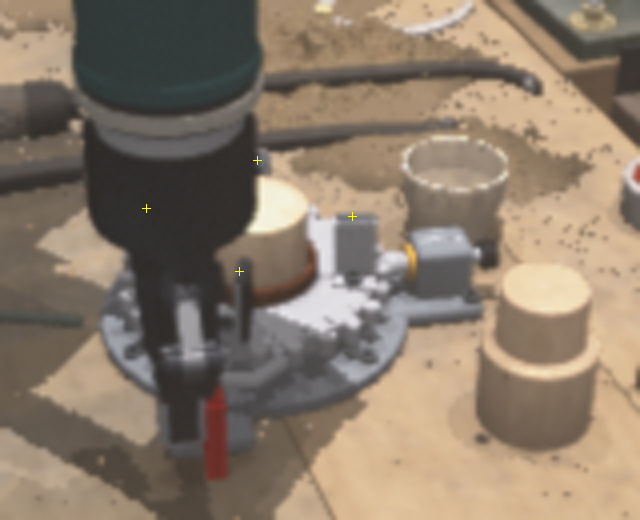

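Request:
{"fn": "drive_tool", "kwargs": {"moves": [[0,0,0,-0.02,0,0,0],[0,0,0,-0.03,0,0,0],[0,0,0,0,0,0,0],[0,-0.08,0,0,0,0,0],[0,-0.08,0,0,0,0,0],[0,-0.08,0,0,0,0,0],[0,-0.08,0,0,0,0,0],[0,0,0.09,0,0,0,0],[0,0,0.09,0,0,0,0],[0,0,0.09,0,0,0,0],[0,0,0.09,0,0,0,0],[0,0,0.09,0,0,0,0],[0,0,0.09,0,0,0,0],[0,0,0.09,0,0,0,0],[0,0,0.09,0,0,0,0],[0,0,0.09,0,0,0,0],[0,0,0.09,0,0,0,0],[0,0,0.09,0,0,0,0],[0,0,0.09,0,0,0,0],[0,0,0,0,0,0,0]]}}

```text
time: 23.02
ee_pos: [0.4834, 0.0652, 0.1764]
eef_rot: [0.045, 0.704, -0.045, 0.707]
wrist_force: [0.5, -0.1, 0.8]
gripper_width: -0.0001
```

```bash

python3 - <<'E'
from h import *
st();pic('pics/d1.png',60)
im=viewer.get_image('top')[:,:,::-1];cv2.imwrite('pics/d1f.png',im)
cv2.imwrite('pics/d1t.png',cv2.resize(im[130:270,215:375],None,fx=4.2,fy=4.2,interpolation=2))
im=im.astype(int);m=((im[:,:,2]>130)&(im[:,:,1]<90)&(im[:,:,0]<90)).astype(np.uint8);m[:,:300]=0;m[:200]=0
ys,xs=np.nonzero(m);print(xs.mean(),ys.mean(),ray('top',(xs.mean(),ys.mean()),.072))
E
```

```text
t 23.02 p [0.4834 0.0652 0.1764] F [ 0.5 -0.1  0.8] w -0.0001 q [-0.01  0.26  1.82  0.    1.06 -1.45]
yaw of y 82.7 x [ 0.004  0.001 -1.   ]
353.50847457627117 246.22033898305085 [ 0.4590488  -0.37034207  0.072     ]
```

View pics/d1t.png

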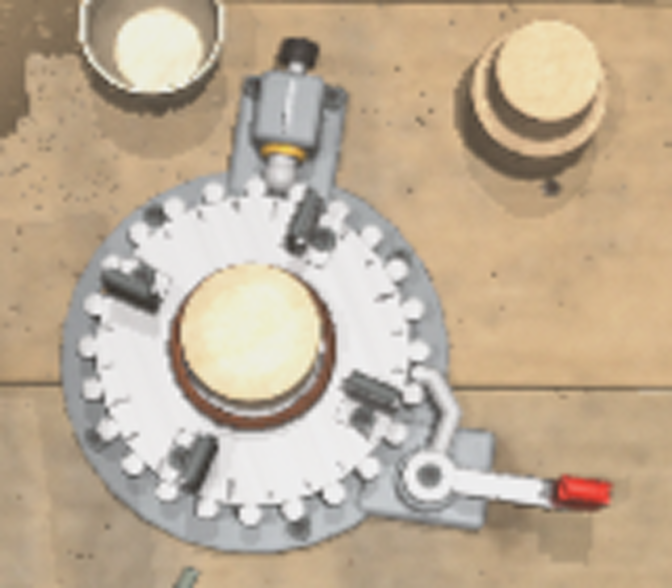

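View pics/d1.png

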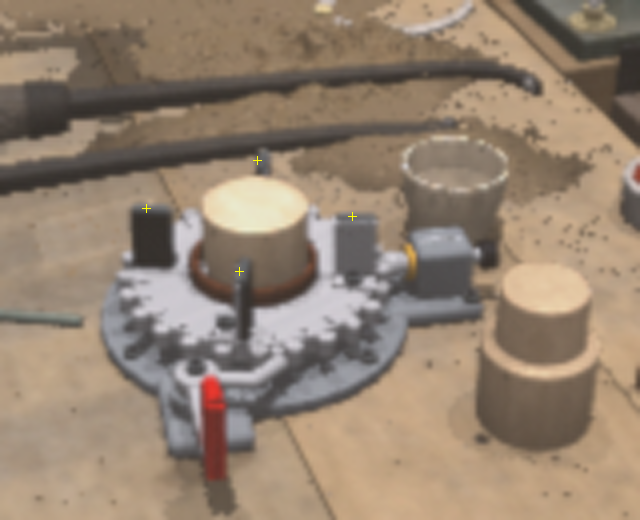

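View pics/d1f.png

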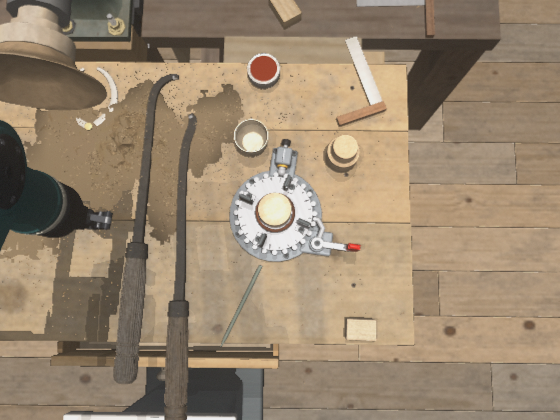

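The lever is back at its start pixel (353.5, 246.2), the plate has turned four clicks (about 60°), and the surrounding items are in place. The robot is clear, so I'm handing in.

```bash
python3 -c "
from cell import arm
print(arm.sign_off())"
```

```text
the job is handed in; nothing more can be done
None
```

The index plate has been turned four clicks clockwise and locked again. I handed the job in at about 23 s of the 61 s allowed.

**What I did:** With closed fingertips I pushed the lever open until it stopped moving while the push kept rising (about 5 N and up). I then pushed tab 2's rubber side round in an arc, click by click, up to the fourth snap. The finger itself stopped at about 56°, so it never drove past the fourth click. Last, I pushed the lever home until it stopped moving with about 13 N on it, then backed away.

**Last checks:**
- **Plate:** comparing the tabs in the top pictures, before and after, gives about 59.5° of turn against 60° for four clicks.
- **Lever:** the red grip is back at pixel (353.5, 246.2), where it started, and the toe sits between two lobes.
- **Surroundings:** the cup, next blank, pencil, offcut and blank look unmoved, and nothing was touching the robot at the end.

**Disagreements:**
- In the side view the tabs stood a few zoomed pixels (1–2°) from my predicted marks, the same small offset as at earlier clicks.
- While the gripper was turning towards tab 2, the last joint came right up to its range limit (read as -2.98 rad). The tool leaned by about 1°, which I corrected before going on. I did not see it pass the limit.

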